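# Unlatch the crevice tool from the docked hand vacuum and clip it into its caddy

### The job

Take the crevice tool off the hand vacuum: hold down the latch button on the tool's collar and, with it held down, pull the tool straight off the nose. Then put the tool in the empty row of the accessory caddy, beside the brush, press its round neck down into both spring clips until it is fully home, and let go. The button needs only a light touch, well under 10 N: never wrench the latched tool or lean hard on the vacuum or the caddy, and leave the mug, the tin and the roll of tape by the work where they are.

Things in the scene. Friction and masses are not known exactly. Their poses are not given: they have to be found in the camera images.
- vacuum: Grey hand vacuum in its black charging dock, one rigid piece fixed to the bench, 126 mm high at the handle. Origin on the bench under the shoulder (flat front face that the tool's collar butts on), z up. The nose points along -x: a block 52 mm long, 44 wide, 38 high, its axis 25.5 mm above the bench, hidden in the collar at the start. Pull the tool along -x.
- tool: Black crevice tool, 228 mm long, 0.12 to 0.2 kg, loose. Origin: middle of its round neck, on the axis; -x to the flat tip, +x to the collar, z up. Neck: diameter 26, straight from x = -44 to 44 mm, good to grip. Flat tip: to x = -112, 26 wide, underside z = -24. Off the nose it lies flat on the bench, origin 24 mm up. Latched on the nose at the start, where pulling moves it 3 mm at most.
- collar_end (a point): Middle of the collar's open end, on the tool's axis (tool frame x = 116 mm). The collar is a sleeve 64 mm long, 54 wide, 48 high that fits round the nose with about 1 mm of play; at the start this end touches the vacuum's shoulder. Drawn 52 mm along the vacuum's -x it is off the nose and drops 2 mm to the bench.
- release_button (a point): Point on the collar's top (tool frame x = 69, z = 24 mm) under the raised end of the rocker latch, a cross bar 24 mm long in y, 7 thick. Press it down. Its top is 8 to 17 mm above this point, each time different, not tracked: find it by touch. 4.5 mm down frees the tool, 6 mm is the stop; it takes 2 N at first, 4 to 7 N at the stop, swings 1 to 4 mm to the tip and springs back if let go.
- thumb_stop (a point): Middle of the top edge of the upright thumb stop on the collar (tool frame x = 55.5, z = 40 mm), 30 mm long in y, 6 thick, 16 high. It stands on the tip side of the button: a fingertip that holds the button down (tip edge 3 to 8 mm towards the collar from here) pulls the tool by this stop.
- caddy: Grey accessory caddy fixed to the bench: base 150 x 176 mm, 8 thick. Origin at bench level, middle of its length, z up. Two rows along its x: at y = 46 mm lies a black brush tool that is part of it (up to 55 mm high, x = -91 to 76); the row at y = -40 mm, with two pairs of spring jaws, is empty.
- slot (a point): Point where the neck's middle (tool origin) lies when home in the empty row: 40 mm above the bench, axes as the caddy's. Jaw pairs at x = -33 and 33 mm, 12 long, their tops 15 mm above this point; between the pairs 52 mm are free for fingers. The neck goes in from above, along x, either way round: it meets the lips about 20 mm above home and snaps past with 5 to 15 N onto rigid saddles.
- mug: Green and white mug, 86 mm across, 88 high, 120 with its handle; origin under its middle. Stands near the bench edge, robot side of the vacuum. Bystander.
- tin: Food tin, diameter 57, 72 mm high; origin under its middle. Stands beyond the gap between vacuum and caddy. Bystander.
- tape: Roll of tape lying flat, diameter 103, 25 mm high; origin under its middle. Lies to the right of the caddy. Bystander.

How it is judged (in metres and radians):
On the way:
1. The crevice tool has been drawn off the vacuum's nose (x of tool in the frame of vacuum below -0.168 m), for 0.1 s.
At the end, for the whole second after the job is handed in: The tool lies in both spring clips of the caddy's empty row: neck centre within 10 mm of the slot point in plan and 3 mm in height, along the row within 0.08 rad either way round, at rest (horizontal distance between tool and slot below 0.01 m and z of tool in the frame of slot between -0.003 and 0.003 m and angle between the x axis of tool and the x axis of caddy, either way round below 0.08 rad and linear speed of tool below 0.02 m/s); the robot touches nothing.
It fails at once if the tool is wrenched or pressed against the vacuum with more than 15 N (contact force between tool and vacuum above 15 N).
It fails at once if the tool is pressed into the caddy with more than 35 N (contact force between tool and caddy above 35 N).
It fails at once if the mug is moved more than 20 mm (distance of mug from where it was at the start of the episode above 0.02 m).
It fails at once if the tin is moved more than 20 mm (distance of tin from where it was at the start of the episode above 0.02 m).
It fails at once if the tape is moved more than 20 mm (distance of tape from where it was at the start of the episode above 0.02 m).
It also fails if it takes over 58 s, if anything falls off the work surface, if the arm or the gripper's body presses on something with over 40 N, if the wrist force passes 120 N, or if a joint passes its speed limit or range.

### The arm

A 6-joint arm with a two-finger parallel gripper is mounted at the origin on a cart in front of the work surface, level with it; the furniture and walls round the work are solid. World frame = base frame: x ahead of the robot, y to its left, z up, the work surface at z = 0. Lengths are in mm, angles in rad, forces in N, time in s.
With the tool pointing down it reaches from about 400 to 925 mm from the base axis. Payload 12.5 kg.
Tool frame: the origin (TCP) lies between the finger pads, 19 mm behind the fingertips; this is the grasp point; z points along the fingers, y is the line along which they close (so a half turn about z gives the same grasp; the last joint's range is limited). The gripper opens to 95 mm and grips with 3 to 60 N. Pads are 20 mm wide; open, the fingers measure 119 mm over their backs; the gripper's body (75 mm by 180 mm) begins 59 mm behind the grasp point.
Start: joints at [0.995, 0.491, 1.559, -0, 1.092, -0.106], TCP at [282.929, 557.311, 233.461] pointing down, gripper open.
Joint ranges: [-3.1, 3.1], [-0.84, 2.19], [0.05, 2.79], [-1.13, 4.28], [0.06, 2.93], [-2.69, 2.69]. Speed limits (rad/s): [2.22, 2.22, 2.79, 3.14, 3.14, 3.14].

### API

Orientations are given as [roll, pitch, yaw] about the fixed x, y, z axes, in that order (R = Rz(yaw) Ry(pitch) Rx(roll)).
In Python, from cell import env, eyes gives the robot as it stands.
- The arm moves only by the shell command python3 -m inch 'ROWS'. ROWS is JSON, a list of rows, each a list of 3 entries, a list of its own where there are three numbers: the shift along the tool's x, y, z in units of 60 mm (1.0 is 60 mm), then the turn about the tool's z in units of 5 degrees (1.0 is 5 degrees), then the closure, from -1 (fully open) to 1 (shut). In form: [[[tx, ty, tz], turn, claw], ...]. A call has exactly 10 rows; each row shifts and turns the commanded pose from where the row before left it, along the tool's axes as they then stand; what a row does not reach is not made up. A row lasts 1/8 s, in which the tool goes at most 62.5 mm and 10.7 degrees, less where a joint would pass 70% of its speed; a pose out of reach is approached as far as the arm can. A call is refused whole if a number of a shift passes 1 or a number of a turn 1, either way. A call with a gripper value outside its range is refused whole. The fingers move at their own pace and stop on an object; the grip force is fixed at half the most. Time passes only in rows, so rows that do not move let the fingers close, or fill a call up. It gives the time, the measured TCP pose, the force, the opening and the grip force at its end, in the units of the state.
- env.state(): the state, without advancing time (a new reading comes with each control period).
- eyes.read_camera(name): name is "scene" or "side" or "wrist"; returns a dict with "pixels" (384x512x3 uint8, red, green, blue), "fx", "fy", "cx", "cy" (pixels), "extrinsics" (4x4, takes a point from world to camera coordinates). Camera axes: x right, y down, z forward; pixel columns grow to the right and rows downward; lengths in mm; the calibration is good to about 2 mm. A picture is of the moment at which its call begins. There is no depth.
- env.job_done(): hands the job in; it is judged then, once.
Trained networks look in a picture, given as the dict that the camera call returned (one of the last four; its "shot" number tells which), for a name from the list of things; names that differ only in an ending like _2 or _b are one class to them, and where a whole thing is asked for, a point or a joint stands for the part that bears it (a point fixed in the world has none). Each returns a list of dicts, best first, with "score" (0 to 1); they miss things now and then, are a little off and sometimes report something else, mostly with a low value. They report only what shows in the picture. A call takes as long as a camera call.
- eyes.boxes_of(name, picture): "centre" ([row, column] in pixels, amid what is visible of it).
- eyes.cut_out(name, picture): "mask" (384x512 bool, what is visible of it) and "centre" ([row, column] in pixels, amid what is visible of it).
- eyes.spot_point(name, picture): "centre" ([row, column] in pixels: a listed point, or the origin of a listed thing).
The state is a dict: "t": time; "joints": joint angles; "qvel": joint speeds; "tau": joint torques, N m; "eef_pos": TCP position; "tcp_rot": TCP orientation; "ft_force": force on the tool from outside, world axes, zero at the start; "moment": the same for the moment, N m; "opening": opening from 0.0 (shut) to 1.0 (fully open); "grip_force": force on a finger pad.
Only numpy, scipy, OpenCV 4.12 (cv2) and the standard library are available. Lean on these libraries where they do the work, as an engineer would, in place of code of your own. Each camera call takes 0.05 s, during which the arm holds its last target. There are 200 camera calls.

## Working session

There is one attempt and no reset: what is moved stays moved. The work goes in short steps, Python scripts to look and compute and a shell command to move; the robot and the scene stay as the last step left them, time stands still between calls to the robot, and variables do not carry over. Pictures are saved under pics/ and viewed, at most 10 in all, crops included, and the job is handed in when it is done.

```bash
ls; mkdir -p pics
cat > h.py <<'E'
import numpy as np, cv2
from cell import env, eyes
def ray(p,rc):
    E=np.array(p["extrinsics"]);R=E[:3,:3];t=E[:3,3]
    d=R.T@np.array([(rc[1]-p["cx"])/p["fx"],(rc[0]-p["cy"])/p["fy"],1]);return -R.T@t,d/np.linalg.norm(d)
def tri(rs):
    A=sum(np.eye(3)-np.outer(d,d) for o,d in rs);b=sum((np.eye(3)-np.outer(d,d))@o for o,d in rs)
    x=np.linalg.solve(A,b);return x,max(np.linalg.norm(np.cross(x-o,d)) for o,d in rs)
def atz(r,z):
    o,d=r;return o+d*(z-o[2])/d[2]
E
python3 - <<'E'
from h import *
P={n:eyes.read_camera(n) for n in("scene","side","wrist")}
for n,p in P.items(): cv2.imwrite(f"pics/a_{n}.png",p["pixels"][:,:,::-1])
Z=dict(vacuum=0,tool=25.5,collar_end=25.5,release_button=49.5,thumb_stop=65.5,caddy=0,slot=40,mug=0,tin=0,tape=0)
for k,z in Z.items():
    rs=[]
    for n,p in P.items():
        r=eyes.spot_point(k,p)
        if r:
            c=r[0]["centre"];R=ray(p,c);rs.append(R);print(k,n,np.round(c),round(r[0]["score"],2),np.round(atz(R,z)))
    if len(rs)>1:x,e=tri(rs);print("  tri",np.round(x,1),round(e,1))
s=env.state();print(s)
E
```

```text
pics
vacuum scene [179. 221.] 0.95 [484. 243.   0.]
vacuum side [276. 208.] 0.98 [511. 284.   0.]
  tri [505.8 278.5 -11.9] 9.5
tool scene [182. 230.] 0.7 [484. 138.  26.]
tool side [243. 228.] 0.85 [492. 141.  26.]
  tri [488.6 142.1  25. ] 3.0
collar_end scene [167. 223.] 0.63 [521. 309.  26.]
collar_end side [266. 210.] 0.71 [511. 263.  26.]
  tri [506.4 274.3  39.1] 1.6
release_button scene [170. 229.] 0.66 [508. 210.  50.]
release_button side [254. 219.] 0.7 [493. 223.  50.]
  tri [502.4 213.8  44.8] 7.3
thumb_stop scene [168. 224.] 0.74 [484. 205.  66.]
thumb_stop side [245. 220.] 0.64 [496. 200.  66.]
  tri [489.4 205.4  67.8] 5.4
caddy scene [238. 267.] 0.66 [ 446. -269.    0.]
caddy side [248. 221.] 0.28 [517. 148.   0.]
  tri [ 585.2  -17.1 -172.5] 6.0
slot scene [226. 274.] 0.8 [ 468. -272.   40.]
mug scene [183. 175.] 0.83 [292. 281.   0.]
mug side [292. 270.] 0.93 [300. 292.   0.]
mug wrist [260. 111.] 0.9 [302. 292.   0.]
  tri [299.1 290.5  -2.9] 5.3
tin scene [202. 291.] 0.7 [650. -73.   0.]
tin side [203. 209.] 0.66 [652. -79.   0.]
  tri [649.6 -75.3   2.1] 1.5
tape scene [286. 293.] 0.64 [ 401. -508.    0.]
tape side [252. 220.] 0.16 [515. 169.   0.]
  tri [ 648.1 -145.9 -335.5] 11.0
{'t': 1.65, 'joints': array([ 9.95395335e-01,  4.90870457e-01,  1.55891119e+00,  2.29593325e-05,
        1.09172485e+00, -1.05576219e-01]), 'qvel': array([-9.61063981e-04, -3.80387220e-04,  5.54345464e-05,  5.18009922e-05,
       -2.39322723e-04,  1.02417923e-03]), 'tau': array([ 1.37668383e-03, -6.12458897e+01, -2.58431411e+01,  6.94033876e-02,
        4.44061670e-02,  8.86908936e-06]), 'eef_pos': array([282.92009085, 557.30213368, 233.47544443]), 'tcp_rot': array([ 3.14150483e+00, -1.11833813e-05,  2.67175730e+00]), 'ft_force': array([ 0.16583273, -0.20010265,  0.03785218]), 'moment': array([0.02409761, 0.03122815, 0.00467681]), 'grip_force': 0.0, 'opening': 0.9986103326741083}
```

View pics/a_scene.png

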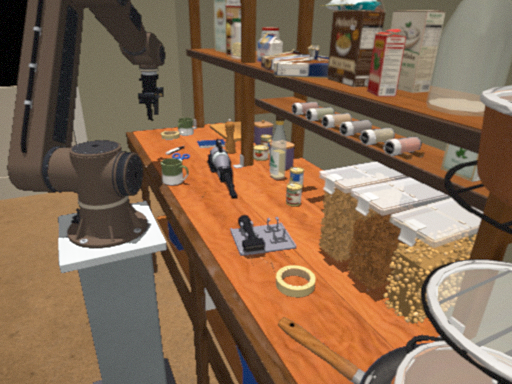

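View pics/a_side.png

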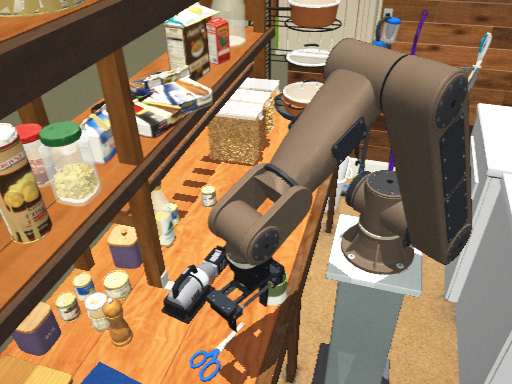

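The scene view shows the vacuum at about (155,220) with its tool reaching (190,232). The caddy is at (238,262), with the brush on its left and the empty row on its right. In the side view the gripper hangs near the mug and the vacuum is at (290,190). Next I'll move over the tool to use the wrist camera.

```bash
cat >> h.py <<'E'
def plan(goal,yaw,n=10,turnrows=None,start=None):
    """print rows (units) to goal/yaw in n rows, turn spread evenly"""
    s=env.state();p=np.array(s["eef_pos"] if start is None else start[0]);y0=s["tcp_rot"][2] if start is None else start[1]
    dy=(yaw-y0+np.pi)%(2*np.pi)-np.pi;dy=(dy+np.pi/2)%np.pi-np.pi/2 
    d=(np.array(goal)-p)/n;y=y0
    for i in range(n):
        print([round(float(v),3) for v in (d@[np.cos(y),np.sin(y),0]/60,d@[np.sin(y),-np.cos(y),0]/60,-d[2]/60)],round(-np.degrees(dy)/n/5,3));y+=dy/n
E
python3 - <<'E'
from h import *
p=eyes.read_camera("wrist");E=np.linalg.inv(np.array(p["extrinsics"]));s=env.state()
y=s["tcp_rot"][2];R=np.array([[np.cos(y),np.sin(y),0],[np.sin(y),-np.cos(y),0],[0,0,-1]])
print("cam in tool",R@(E[:3,3]-s["eef_pos"]),R@E[:3,2],p["fx"])
plan((460,190,260),y-np.radians(50))
E
```

```text
cam in tool [  73.30244593    0.29865107 -150.78231172] [-2.59158267e-01  3.48067318e-04  9.65834806e-01] 276.95794272536006
[-0.54, -0.412, -0.044] 1.0
[-0.574, -0.364, -0.044] 1.0
[-0.604, -0.312, -0.044] 1.0
[-0.629, -0.258, -0.044] 1.0
[-0.649, -0.203, -0.044] 1.0
[-0.664, -0.145, -0.044] 1.0
[-0.674, -0.087, -0.044] 1.0
[-0.679, -0.028, -0.044] 1.0
[-0.679, 0.032, -0.044] 1.0
[-0.674, 0.091, -0.044] 1.0
```

```bash
python3 -m inch '[[[-0.54,-0.41,-0.04],1,-1],[[-0.57,-0.36,-0.04],1,-1],[[-0.6,-0.31,-0.04],1,-1],[[-0.63,-0.26,-0.04],1,-1],[[-0.65,-0.2,-0.04],1,-1],[[-0.66,-0.15,-0.04],1,-1],[[-0.67,-0.09,-0.04],1,-1],[[-0.68,-0.03,-0.04],1,-1],[[-0.68,0.03,-0.04],1,-1],[[-0.67,0.09,-0.04],1,-1]]'
cat >> h.py <<'E'
def look(names,tag):
    P={n:eyes.read_camera(n) for n in("scene","side","wrist")}
    cv2.imwrite(f"pics/{tag}.png",P["wrist"]["pixels"][:,:,::-1])
    for k,z in names.items():
        for n,p in P.items():
            r=eyes.spot_point(k,p)
            if r:
                c=r[0]["centre"];print(k,n,np.round(c),round(r[0]["score"],2),np.round(atz(ray(p,c),z),1))
    return P
E
python3 - <<'E'
from h import *
P=look(dict(vacuum=0,tool=25.5,collar_end=25.5,release_button=49.5,thumb_stop=65.5,mug=0,tin=0),"b")
E
```

```text
t: 2.95
eef_pos: [459.6, 189.4, 257.7]
tcp_rot: [3.141, -0.0, 1.796]
ft_force: [0.9, 0.2, 0.1]
opening: 1.003
grip_force: 0.0
vacuum scene [177. 220.] 0.68 [489.2 264.    0. ]
vacuum side [273. 213.] 0.79 [500.8 267.7   0. ]
vacuum wrist [125. 303.] 0.72 [508.  264.7   0. ]
tool scene [182. 228.] 0.63 [477.9 142.   25.5]
tool side [243. 228.] 0.65 [491.2 142.8  25.5]
tool wrist [201. 269.] 0.94 [483.2 149.6  25.5]
collar_end side [265. 212.] 0.71 [507.9 256.7  25.5]
collar_end wrist [123. 306.] 0.66 [507.1 268.   25.5]
release_button scene [169. 223.] 0.61 [491.8 234.4  49.5]
release_button side [251. 220.] 0.7 [493.9 211.8  49.5]
release_button wrist [157. 292.] 0.83 [496.5 221.8  49.5]
thumb_stop scene [238. 263.] 0.63 [ 386.2 -358.8   65.5]
thumb_stop side [243. 222.] 0.65 [494.2 188.2  65.5]
thumb_stop wrist [168. 292.] 0.72 [497.1 209.4  65.5]
mug scene [182. 176.] 0.75 [301.7 291.6   0. ]
mug side [291. 270.] 0.68 [302.1 290.6   0. ]
mug wrist [ 71. 164.] 0.6 [303.3 291.7   0. ]
tin scene [202. 295.] 0.64 [666.4 -75.6   0. ]
tin side [204. 212.] 0.52 [639.3 -78.    0. ]
```

View pics/b.png

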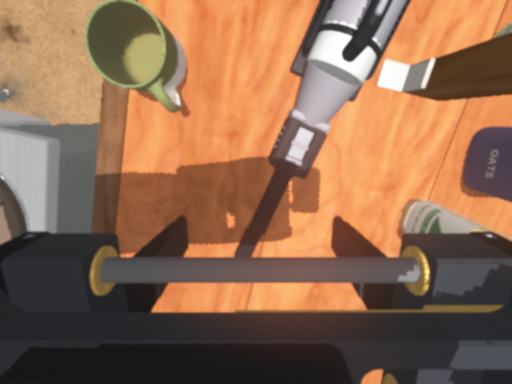

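The wrist view shows the collar at (145,300) with the white rocker in its middle, the nose and vacuum at the top, and the mug at (45,125). The tool's axis lies at about 79 degrees. I'll move closer, with yaw aligned and fingers shut.

Run:
```python
from h import *
plan((485,155,190),1.38)
```

```text
[-0.068, 0.029, 0.112] 0.48
[-0.066, 0.031, 0.112] 0.48
[-0.065, 0.034, 0.112] 0.48
[-0.064, 0.037, 0.112] 0.48
[-0.062, 0.039, 0.112] 0.48
[-0.06, 0.042, 0.112] 0.48
[-0.058, 0.044, 0.112] 0.48
[-0.057, 0.047, 0.112] 0.48
[-0.055, 0.049, 0.112] 0.48
[-0.052, 0.051, 0.112] 0.48
```

```bash
python3 -m inch '[[[-0.07,0.03,0.11],0.48,1],[[-0.07,0.03,0.11],0.48,1],[[-0.065,0.034,0.11],0.48,1],[[-0.064,0.037,0.11],0.48,1],[[-0.062,0.039,0.11],0.48,1],[[-0.06,0.042,0.11],0.48,1],[[-0.058,0.044,0.11],0.48,1],[[-0.057,0.047,0.11],0.48,1],[[-0.055,0.049,0.11],0.48,1],[[-0.052,0.05,0.11],0.48,1]]'
python3 - <<'E'
from h import *
P=look(dict(vacuum=0,tool=25.5,collar_end=25.5,release_button=49.5,thumb_stop=65.5),"c")
p=P["wrist"];m=eyes.cut_out("tool",p)[0]["mask"]
pts=np.argwhere(m);w=np.array([atz(ray(p,q),25.5)[:2] for q in pts[::7]])
c=w.mean(0);u=np.linalg.svd(w-c)[2][0];print(c,np.degrees(np.arctan2(*u[::-1])),len(pts))
E
```

```text
t: 5.4
eef_pos: [485.1, 154.4, 191.0]
tcp_rot: [3.142, -0.0, 1.377]
ft_force: [-0.0, 0.1, -0.4]
opening: 0.026
grip_force: 0.0
vacuum scene [178. 222.] 0.92 [492.8 257.6   0. ]
vacuum side [272. 214.] 0.62 [499.5 262.7   0. ]
vacuum wrist [ 82. 261.] 0.7 [507.9 265.3   0. ]
tool scene [181. 226.] 0.87 [473.9 156.1  25.5]
tool side [245. 229.] 0.9 [486.  152.3  25.5]
tool wrist [188. 260.] 0.97 [484.6 148.2  25.5]
collar_end scene [166. 225.] 0.9 [534.  326.8  25.5]
collar_end side [263. 209.] 0.78 [520.  249.3  25.5]
collar_end wrist [ 77. 257.] 0.78 [503.7 268.6  25.5]
release_button scene [171. 226.] 0.8 [496.2 207.5  49.5]
release_button side [252. 218.] 0.59 [498.2 218.9  49.5]
release_button wrist [125. 261.] 0.79 [498.7 219.7  49.5]
thumb_stop scene [168. 227.] 0.65 [496.8 202.6  65.5]
thumb_stop side [246. 221.] 0.8 [493.6 201.   65.5]
thumb_stop wrist [140. 261.] 0.67 [495.9 205.8  65.5]
[496.26302177 209.82704275] -101.14739245934454 5330
```

View pics/c.png

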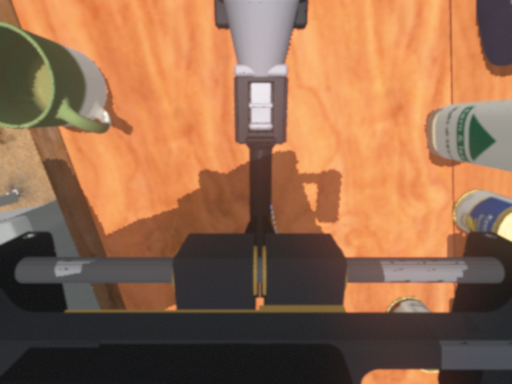

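Run:
```python
from h import *
p=eyes.read_camera("wrist");E=np.array(p["extrinsics"])
u=np.array([np.cos(1.376),np.sin(1.376)]);v=np.array([-u[1],u[0]])
for n,x,y,z in [("collar near top",52,0,24),("far top",116,0,24),("near bottomedge L",52,27,24),("near R",52,-27,24),("stop top",55.5,0,40),("stop L",55.5,15,40),("btn12",69,0,36),("btn12 L",69,12,36)]:
    w=np.array([485,151.5])+u*x+v*y;q=E@[*w,z+25.5,1];print(n,round(p["fy"]*q[1]/q[2]+p["cy"],1),round(p["fx"]*q[0]/q[2]+p["cx"],1))
c=p["pixels"][60:160,210:310,::-1];cv2.imwrite("pics/d.png",cv2.resize(c,(600,600),interpolation=cv2.INTER_CUBIC))
```

```text
collar near top 142.4 260.5
far top 76.5 260.9
near bottomedge L 142.3 234.6
near R 142.5 286.4
stop top 140.2 260.6
stop L 140.1 245.4
btn12 126.0 260.7
btn12 L 125.9 248.5
```

View pics/d.png

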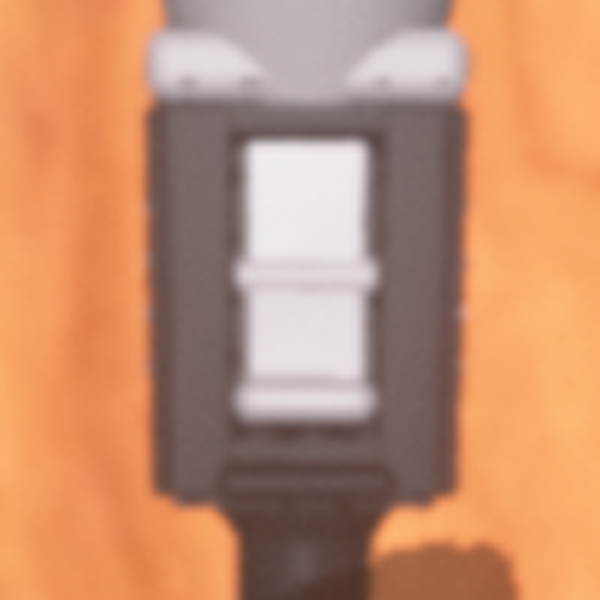

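The crop shows the bar at row 126.8, the stop at 139.7 and the collar's near edge at 143. My projected model matches these within 1 px, so the tool origin is about (485,151.5) and yaw 1.376. I'll approach over the button.

```bash
python3 -m inch '[[[0.284,0,0.2],0,1],[[0.284,0.01,0.2],0,1],[[0.284,0,0.2],0,1],[[0.284,0,0.2],0,1],[[0,0,0.3],0,1],[[0,0,0.3],0,1],[[0,0,0.2],0,1],[[0,0,0.1],0,1],[[0,0,0],0,1],[[0,0,0],0,1]]'
```

```text
t: 7.65
eef_pos: [498.7, 221.6, 89.9]
tcp_rot: [3.141, -0.0, 1.38]
ft_force: [0.2, 0.3, 0.7]
opening: 0.009
grip_force: 0.0
```

```bash
python3 -m inch '[[[0,0,0.03],0,1],[[0,0,0.03],0,1],[[0,0,0.02],0,1],[[0,0,0.02],0,1],[[0,0,0],0,1],[[0,0,0],0,1],[[0,0,0],0,1],[[0,0,0],0,1],[[0,0,0],0,1],[[0,0,0],0,1]]'
```

```text
t: 8.9
eef_pos: [498.5, 221.5, 83.5]
tcp_rot: [3.142, -0.0, 1.38]
ft_force: [0.2, -0.0, 0.8]
opening: 0.006
grip_force: 0.0
```

```bash
python3 -m inch '[[[0,0,0.015],0,1],[[0,0,0.015],0,1],[[0,0,0.01],0,1],[[0,0,0.01],0,1],[[0,0,0],0,1],[[0,0,0],0,1],[[0,0,0],0,1],[[0,0,0],0,1],[[0,0,0],0,1],[[0,0,0],0,1]]'
```

```text
t: 10.15
eef_pos: [498.4, 221.5, 80.5]
tcp_rot: [3.142, -0.0, 1.38]
ft_force: [-0.3, -0.1, 0.8]
opening: 0.005
grip_force: 0.0
```

```bash
python3 -m inch '[[[0,0,0.015],0,1],[[0,0,0.015],0,1],[[0,0,0.01],0,1],[[0,0,0.005],0,1],[[0,0,0],0,1],[[0,0,0],0,1],[[0,0,0],0,1],[[0,0,0],0,1],[[0,0,0],0,1],[[0,0,0],0,1]]'
```

```text
t: 11.4
eef_pos: [498.4, 221.5, 77.7]
tcp_rot: [3.142, -0.0, 1.38]
ft_force: [-0.8, -2.9, 3.8]
opening: 0.001
grip_force: 1.9
```

```bash
python3 -m inch '[[[0,0,0.015],0,1],[[0,0,0.015],0,1],[[0,0,0.012],0,1],[[0,0,0],0,1],[[0,0,0],0,1],[[0,0,0],0,1],[[0,0,0],0,1],[[0,0,0],0,1],[[0,0,0],0,1],[[0,0,0],0,1]]'
```

```text
t: 12.65
eef_pos: [498.5, 221.5, 75.3]
tcp_rot: [3.141, -0.0, 1.38]
ft_force: [-0.3, -2.6, 4.1]
opening: 0.006
grip_force: 2.2
```

```bash
python3 -m inch '[[[0,0,0.01],0,1],[[0,0,0.01],0,1],[[0,0,0],0,1],[[0,0,0],0,1],[[0,0,0],0,1],[[0,0,0],0,1],[[0,0,0],0,1],[[0,0,0],0,1],[[0,0,0],0,1],[[0,0,0],0,1]]'
```

```text
t: 13.9
eef_pos: [498.4, 221.5, 74.0]
tcp_rot: [-3.142, -0.0, 1.38]
ft_force: [-0.4, -3.4, 4.8]
opening: 0.001
grip_force: 2.5
```

```bash
python3 -m inch '[[[0,0,0.01],0,1],[[0,0,0],0,1],[[0,0,0],0,1],[[0,0,0],0,1],[[0,0,0],0,1],[[0,0,0],0,1],[[0,0,0],0,1],[[0,0,0],0,1],[[0,0,0],0,1],[[0,0,0],0,1]]'
```

```text
t: 15.15
eef_pos: [498.4, 221.5, 73.4]
tcp_rot: [3.142, -0.0, 1.38]
ft_force: [-0.6, -3.9, 5.3]
opening: 0.004
grip_force: 2.5
```

```bash
python3 -m inch '[[[-0.02,0,0],0,1],[[-0.02,0,0],0,1],[[-0.02,0,0],0,1],[[-0.02,0,0],0,1],[[-0.015,0,0],0,1],[[0,0,0],0,1],[[0,0,0],0,1],[[0,0,0],0,1],[[0,0,0],0,1],[[0,0,0],0,1]]'
```

```text
t: 16.4
eef_pos: [497.3, 215.9, 73.4]
tcp_rot: [-3.142, -0.0, 1.38]
ft_force: [-0.8, 0.1, 3.7]
opening: 0.009
grip_force: 1.9
```

```bash
python3 -m inch '[[[-0.01,0,0],0,1],[[-0.01,0,0],0,1],[[-0.01,0,0],0,1],[[-0.01,0,0],0,1],[[0,0,0],0,1],[[0,0,0],0,1],[[0,0,0],0,1],[[0,0,0],0,1],[[0,0,0],0,1],[[0,0,0],0,1]]'
python3 - <<'E'
from h import *
p=eyes.read_camera("wrist")
cv2.imwrite("pics/e.png",cv2.resize(p["pixels"][60:260,160:360,::-1],(600,600),interpolation=cv2.INTER_CUBIC))
E
```

```text
t: 17.65
eef_pos: [496.9, 213.5, 73.4]
tcp_rot: [3.142, -0.0, 1.38]
ft_force: [0.0, 1.1, 3.3]
opening: 0.007
grip_force: 1.9
```

View pics/e.png

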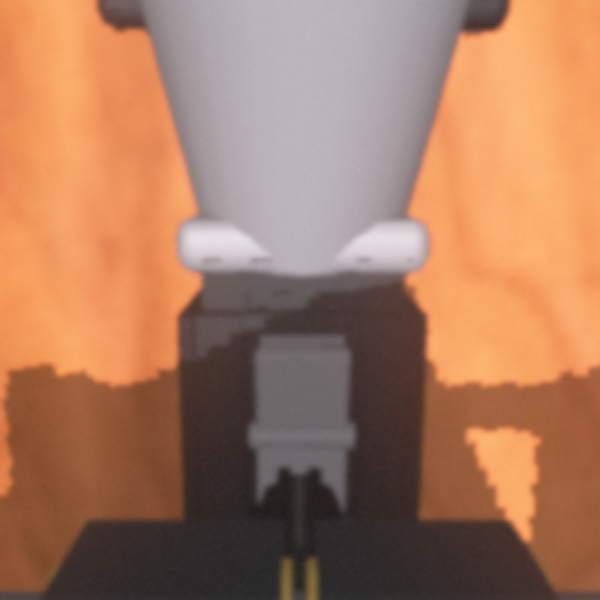

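The collar has come about 7 mm away from the shoulder (gap at rows 275–312 of the crop), so the latch is free. I'll keep pulling.

```bash
python3 -m inch '[[[-0.05,0,0],0,1],[[-0.1,0,0],0,1],[[-0.1,0,0],0,1],[[-0.1,0,0],0,1],[[-0.12,0,0],0,1],[[-0.12,0,0],0,1],[[-0.12,0,0],0,1],[[-0.12,0,0],0,1],[[-0.1,0,0],0,1],[[-0.03,0,0],0,1]]'
```

```text
t: 18.95
eef_pos: [485.9, 156.6, 73.4]
tcp_rot: [-3.141, -0.0, 1.38]
ft_force: [0.8, 2.2, 3.1]
opening: 0.008
grip_force: 1.3
```

```bash
python3 -m inch '[[[0,0,-0.2],0,1],[[0,0,-0.4],0,1],[[0,0,-0.4],0,1],[[-0.2,0,-0.4],0,-1],[[-0.2,0,-0.35],0,-1],[[-0.2,0,-0.2],0,-1],[[-0.2,0,0],0,-1],[[-0.2,0,0],0,-1],[[-0.15,0,0],0,-1],[[0,0,0],0,-1]]'
python3 - <<'E'
from h import *
p=eyes.read_camera("wrist");cv2.imwrite("pics/f.png",p["pixels"][:,:,::-1])
for k,z in dict(tool=24,collar_end=24,thumb_stop=64,release_button=48).items():
    r=eyes.spot_point(k,p)
    if r:c=r[0]["centre"];print(k,np.round(c),round(r[0]["score"],2),np.round(atz(ray(p,c),z),1))
m=eyes.cut_out("tool",p)[0]["mask"]
w=np.array([atz(ray(p,q),24)[:2] for q in np.argwhere(m)[::7]])
c=w.mean(0);u=np.linalg.svd(w-c)[2][0];print(c,np.degrees(np.arctan2(*u[::-1])))
E
```

```text
t: 20.2
eef_pos: [472.8, 88.6, 190.0]
tcp_rot: [-3.141, 0.0, 1.379]
ft_force: [0.3, -0.3, -0.9]
opening: 0.684
grip_force: 0.0
tool [189. 258.] 0.77 [468.8  81.9  24. ]
collar_end [140. 259.] 0.64 [481.2 137.7  24. ]
thumb_stop [140. 260.] 0.78 [482.4 139.9  64. ]
release_button [124. 260.] 0.92 [485.5 155.4  48. ]
[480.41661432 129.11761144] -100.97637683990517
```

View pics/f.png

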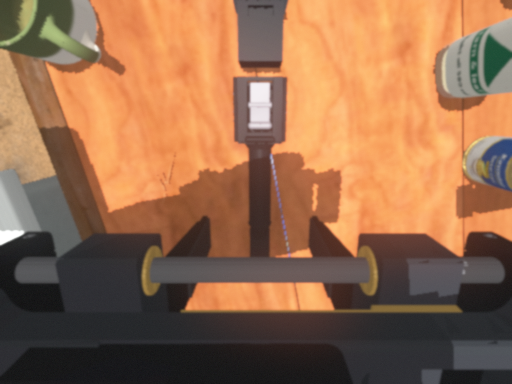

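The tool is off the nose and lies on the bench (collar at rows 75–142, with a gap to the nose at row 68). Now I'll grip the neck.

```bash
python3 -m inch '[[[-0.04,0,0.4],0,-1],[[0,0,0.4],0,-1],[[0,0,0.4],0,-1],[[0,0,0.4],0,-1],[[0,0,0.4],0,-1],[[0,0,0.4],0,-1],[[0,0,0.2],0,-1],[[0,0,0.1],0,-1],[[0,0,0.02],0,-1],[[0,0,0],0,1]]'
python3 -m inch '[[[0,0,0],0,1],[[0,0,0],0,1],[[0,0,0],0,1],[[0,0,0],0,1],[[0,0,0],0,1],[[0,0,0],0,1],[[0,0,0],0,1],[[0,0,0],0,1],[[0,0,0],0,1],[[0,0,-0.1],0,1]]'
```

```text
t: 21.75
eef_pos: [472.7, 86.9, 27.7]
tcp_rot: [3.141, -0.0, 1.38]
ft_force: [-0.7, -0.6, 1.1]
opening: 0.94
grip_force: 0.0
t: 23.0
eef_pos: [472.2, 86.9, 33.1]
tcp_rot: [-3.141, 0.0, 1.38]
ft_force: [0.2, -1.1, -1.3]
opening: 0.266
grip_force: 30.0
```

Run:
```python
from h import *
plan((335,-310,225),1.38,8,start=((472.2,86.9,125),1.38))
```

```text
[-0.866, -0.124, -0.208] -0.0
[-0.866, -0.124, -0.208] -0.0
[-0.866, -0.124, -0.208] -0.0
[-0.866, -0.124, -0.208] -0.0
[-0.866, -0.124, -0.208] -0.0
[-0.866, -0.124, -0.208] -0.0
[-0.866, -0.124, -0.208] -0.0
[-0.866, -0.124, -0.208] -0.0
```

```bash
python3 -m inch '[[[-0.1,0,-0.8],0,1],[[-0.3,-0.05,-0.8],0,1],[[-0.8,-0.12,-0.2],0,1],[[-0.85,-0.12,-0.2],0,1],[[-0.87,-0.12,-0.2],0,1],[[-0.87,-0.12,-0.2],0,1],[[-0.87,-0.12,-0.2],0,1],[[-0.87,-0.12,-0.2],0,1],[[-0.85,-0.12,-0.2],0,1],[[-0.7,-0.12,-0.2],0,1]]'
python3 - <<'E'
from h import *
p=eyes.read_camera("wrist");cv2.imwrite("pics/g.png",p["pixels"][:,:,::-1]);np.save("g.npy",p["extrinsics"])
for k,z in dict(tool=222,caddy=0,slot=40,tape=0).items():
    r=eyes.spot_point(k,p)
    if r:c=r[0]["centre"];print(k,np.round(c,1),round(r[0]["score"],2),np.round(atz(ray(p,c),z),1))
print(p["fx"],p["cx"],p["cy"])
E
```

```text
t: 24.25
eef_pos: [331.5, -320.4, 225.9]
tcp_rot: [3.141, 0.0, 1.379]
ft_force: [1.2, 0.0, -1.1]
opening: 0.265
grip_force: 30.0
tool [243.5 257.2] 0.57 [ 329.6 -320.5  222. ]
caddy [120.5 327.3] 0.65 [ 432.5 -268.2    0. ]
slot [121.6 369.9] 0.62 [ 472.3 -276.9   40. ]
276.95794272536006 259.30412938665415 192.54030598741983
```

View pics/g.png

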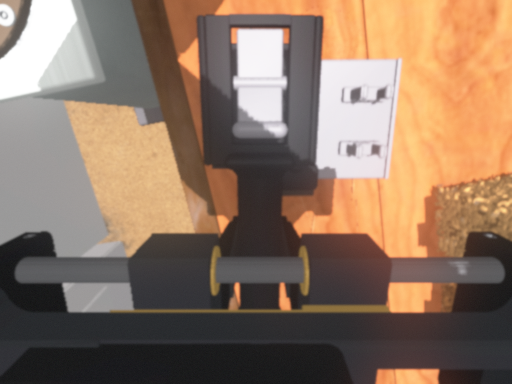

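The wrist view shows the caddy's right half: base corners at about (59,400) and (179,388), jaw pairs at about (93,366) and (150,361), with the collar hiding the brush.

Run:
```python
from h import *
p=eyes.read_camera("wrist")
A=atz(ray(p,(59.5,401)),8);B=atz(ray(p,(179.5,388.5)),8)
print(A,B,np.linalg.norm(A-B),np.degrees(np.arctan2(*(A-B)[1::-1])))
for q in [(93,366),(150,361)]: print(atz(ray(p,q),45))
u=(A-B)/np.linalg.norm(A-B);n=np.array([-u[1],u[0],0]);print("slot est",(A+B)/2+48*n)
# edge fit: brightness transition along rows
g=cv2.cvtColor(p["pixels"],cv2.COLOR_RGB2HSV)[:,:,1].astype(float)
pts=[]
for r in range(66,174,2):
    row=g[r,375:415];d=np.diff(cv2.GaussianBlur(row[None],(5,1),0)[0]);i=d.argmax();pts.append((r,375+i+.5))
W=np.array([atz(ray(p,q),8)[:2] for q in pts]);
l=cv2.fitLine(W.astype(np.float32),cv2.DIST_HUBER,0,.01,.01).ravel();print(np.degrees(np.arctan2(l[1],l[0])),l)
c=p["pixels"][40:200,300:420,::-1];cv2.imwrite("pics/g2.png",cv2.resize(c,(450,600),interpolation=cv2.INTER_CUBIC))
```

```text
[ 528.48646716 -210.74596136    8.        ] [ 502.86412364 -358.08569316    8.        ] 149.55099816555375 80.13493198083371
[ 469.20236602 -241.78603685   45.        ]
[ 457.49387705 -304.67045767   45.        ]
slot est [ 468.3850251  -276.19206076    8.        ]
79.563255 [ 1.8114978e-01  9.8345554e-01  5.1678308e+02 -2.8099304e+02]
```

View pics/g2.png

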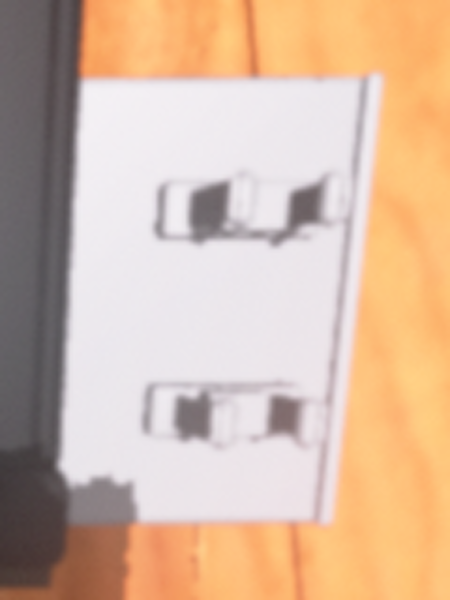

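Run:
```python
from h import *
p=eyes.read_camera("wrist")
J=[atz(ray(p,q),55) for q in [(93.3,364),(93.3,390.1),(152,360.8),(152,384)]]
for j in J: print(np.round(j,1))
print(np.mean(J,0))
plan((418,-300,175),1.393,5)
```

```text
[ 463.4 -241.4   55. ]
[ 491.5 -246.7   55. ]
[ 453.8 -304.7   55. ]
[ 480.1 -309.7   55. ]
[ 472.20469833 -275.64059778   55.        ]
[0.112, 0.268, 0.167] -0.027
[0.111, 0.269, 0.167] -0.027
[0.11, 0.269, 0.167] -0.027
[0.11, 0.269, 0.167] -0.027
[0.109, 0.269, 0.167] -0.027
```

```bash
python3 -m inch '[[[0.08,0.22,0.12],-0.03,1],[[0.08,0.22,0.12],-0.03,1],[[0.08,0.22,0.12],-0.03,1],[[0.08,0.22,0.12],-0.03,1],[[0.08,0.22,0.12],-0.03,1],[[0,0,0],0,1],[[0,0,0],0,1],[[0,0,0],0,1],[[0,0,0],0,1],[[0,0,0],0,1]]'
python3 - <<'E'
from h import *
p=eyes.read_camera("wrist")
r=eyes.spot_point("slot",p)
if r: c=r[0]["centre"];print("slot",np.round(c,1),r[0]["score"],np.round(atz(ray(p,c),40),1))
E=np.array(p["extrinsics"])
def pr(w): q=E@[*w,1];return np.array([p["fy"]*q[1]/q[2]+p["cy"],p["fx"]*q[0]/q[2]+p["cx"]])
s=np.array([470.5,-276]);a=1.392;u=np.array([np.cos(a),np.sin(a)]);v=np.array([-u[1],u[0]])
im=p["pixels"][:,:,::-1].copy()
r0,c0=20,290;k=4;im=cv2.resize(im[r0:r0+150,c0:c0+200],None,fx=k,fy=k,interpolation=cv2.INTER_CUBIC)
def pt(w,col):
    q=pr(w);cv2.circle(im,(int((q[1]-c0+.5)*k),int((q[0]-r0+.5)*k)),3,col,-1)
for x in(-33,33):
    for y in (-6,6,-20,20): 
        for dx in (-6,6): pt([*(s+u*(x+dx)+v*y),55],(0,0,255))
for x in(-75,75): pt([*(s+u*x-v*48),8],(255,0,0))
cv2.imwrite("pics/i.png",im)
E
```

```text
t: 25.85
eef_pos: [401.7, -307.4, 189.3]
tcp_rot: [3.141, 0.0, 1.393]
ft_force: [0.2, -0.8, -1.8]
opening: 0.267
grip_force: 30.0
slot [146.4 322.1] 0.74 [ 475.5 -276.    40. ]
```

View pics/i.png

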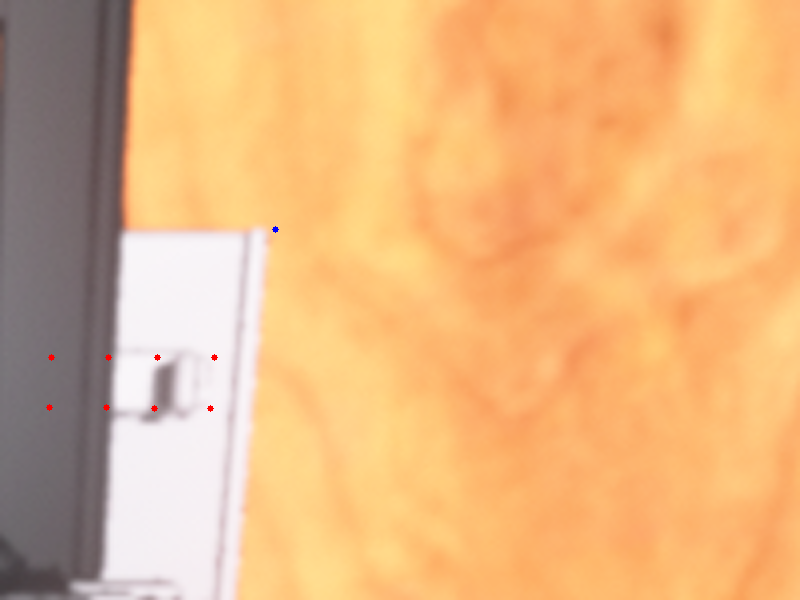

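The overlay shows the real base corner about 2 mm left of my dot, while along the row it agrees. The base may not be centred on the caddy's y origin, so I trust the jaw midpoint, which gives a slot near (472,-276) and yaw 1.393. I'll go over it next.

Run:
```python
from h import *
plan((471.9,-275.8,95),1.393,6)
```

```text
[0.121, 0.176, 0.262] 0.0
[0.121, 0.176, 0.262] 0.0
[0.121, 0.176, 0.262] 0.0
[0.121, 0.176, 0.262] 0.0
[0.121, 0.176, 0.262] 0.0
[0.121, 0.176, 0.262] 0.0
```

```bash
python3 -m inch '[[[0.182,0.264,0],0,1],[[0.182,0.264,0],0,1],[[0.182,0.264,0],0,1],[[0.182,0.264,0],0,1],[[0,0,0.4],0,1],[[0,0,0.5],0,1],[[0,0,0.4],0,1],[[0,0,0.27],0,1],[[0,0,0],0,1],[[0,0,0],0,1]]'
python3 - <<'E'
from h import *
P={n:eyes.read_camera(n) for n in("scene","wrist")}
a=cv2.resize(P["scene"]["pixels"][170:270,200:320,::-1],(480,400),interpolation=cv2.INTER_CUBIC)
b=cv2.resize(P["wrist"]["pixels"][0:250,140:400,::-1],(310,298))
im=np.zeros((400,790,3),np.uint8);im[:,:480]=a;im[:298,480:]=b;cv2.imwrite("pics/j.png",im)
E
```

```text
t: 27.2
eef_pos: [472.4, -275.6, 95.7]
tcp_rot: [3.141, 0.0, 1.393]
ft_force: [0.3, -0.0, -2.2]
opening: 0.267
grip_force: 30.0
```

View pics/j.png

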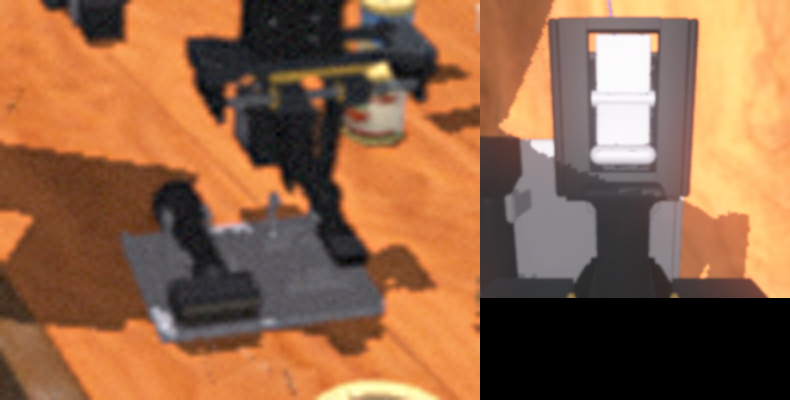

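The tool looks aligned over the empty row: in the scene crop its tip lies over the row, and the brush is on the left. I'll lower it to the lips and watch the forces.

```bash
python3 -m inch '[[[0,0,0.2],0,1],[[0,0,0.2],0,1],[[0,0,0.1],0,1],[[0,0,0.04],0,1],[[0,0,0.02],0,1],[[0,0,0.02],0,1],[[0,0,0],0,1],[[0,0,0],0,1],[[0,0,0],0,1],[[0,0,0],0,1]]'
```

```text
t: 28.55
eef_pos: [472.2, -275.8, 60.5]
tcp_rot: [3.141, 0.0, 1.393]
ft_force: [-0.7, -0.5, 5.3]
opening: 0.27
grip_force: 30.0
```

```bash
python3 -m inch '[[[0,0,0.02],0,1],[[0,0,0.02],0,1],[[0,0,0.02],0,1],[[0,0,0],0,1],[[0,0,0],0,1],[[0,0,0],0,1],[[0,0,0],0,1],[[0,0,0],0,1],[[0,0,0],0,1],[[0,0,0],0,1]]'; python3 -c "
from h import *;s=env.state();print(s['moment'])"
```

```text
t: 29.8
eef_pos: [471.9, -275.6, 56.6]
tcp_rot: [3.141, 0.0, 1.393]
ft_force: [0.8, -0.7, 3.4]
opening: 0.265
grip_force: 30.0
[-0.40163768 -0.00529122 -0.03141958]
```

```bash
python3 -m inch '[[[0,0,0.025],0,1],[[0,0,0.025],0,1],[[0,0,0.025],0,1],[[0,0,0.025],0,1],[[0,0,0],0,1],[[0,0,0],0,1],[[0,0,0],0,1],[[0,0,0],0,1],[[0,0,0],0,1],[[0,0,0],0,1]]'; python3 -c "
from h import *;s=env.state();print(s['moment'])"
```

```text
t: 31.05
eef_pos: [471.8, -275.4, 50.5]
tcp_rot: [-3.141, -0.0, 1.393]
ft_force: [1.2, -0.5, -8.3]
opening: 0.267
grip_force: 30.0
[-0.07514082 -0.09859297 -0.05618953]
```

```bash
python3 -m inch '[[[0,0,0.025],0,1],[[0,0,0.025],0,1],[[0,0,0.025],0,1],[[0,0,0.01],0,1],[[0,0,0],0,1],[[0,0,0],0,1],[[0,0,0],0,1],[[0,0,0],0,1],[[0,0,0],0,1],[[0,0,0],0,1]]'; python3 -c "
from h import *;s=env.state();print(s['moment'])"
```

```text
t: 32.3
eef_pos: [471.8, -275.5, 45.4]
tcp_rot: [-3.142, -0.0, 1.393]
ft_force: [0.1, -1.9, -4.5]
opening: 0.267
grip_force: 30.0
[-0.2763657  -0.04873306 -0.0121021 ]
```

```bash
python3 -m inch '[[[0,0,0.01],0,1],[[0,0,0.01],0,1],[[0,0,0],0,1],[[0,0,0],0,1],[[0,0,0],0,1],[[0,0,0],0,1],[[0,0,0],0,1],[[0,0,0],0,1],[[0,0,0],0,1],[[0,0,0],0,1]]'
```

```text
t: 33.55
eef_pos: [471.9, -275.5, 44.3]
tcp_rot: [3.142, -0.0, 1.393]
ft_force: [2.1, -0.3, -1.5]
opening: 0.264
grip_force: 30.0
```

```bash
python3 -m inch '[[[0,0,0.01],0,1],[[0,0,0],0,1],[[0,0,0],0,1],[[0,0,0],0,1],[[0,0,0],0,1],[[0,0,0],0,1],[[0,0,0],0,1],[[0,0,0],0,1],[[0,0,0],0,1],[[0,0,0],0,1]]'
```

```text
t: 34.8
eef_pos: [471.9, -275.5, 43.7]
tcp_rot: [-3.142, -0.0, 1.393]
ft_force: [-0.2, 1.0, -3.0]
opening: 0.265
grip_force: 30.0
```

```bash
python3 -m inch '[[[0,0,0.01],0,1],[[0,0,0.01],0,1],[[0,0,0],0,1],[[0,0,0],0,1],[[0,0,0],0,1],[[0,0,0],0,1],[[0,0,0],0,1],[[0,0,0],0,1],[[0,0,0],0,1],[[0,0,0],0,1]]'
```

```text
t: 36.05
eef_pos: [471.9, -275.6, 43.1]
tcp_rot: [3.141, 0.0, 1.393]
ft_force: [-2.2, 1.2, 7.1]
opening: 0.267
grip_force: 30.0
```

Contact on the saddles is firm at +9 N, so the neck is home. I'll open part way and lift off.

```bash
python3 -m inch '[[[0,0,0],0,-0.2],[[0,0,0],0,-0.2],[[0,0,0],0,-0.2],[[0,0,0],0,-0.2],[[0,0,0],0,-0.2],[[0,0,0],0,-0.2],[[0,0,0],0,-0.2],[[0,0,-0.05],0,-0.2],[[0,0,-0.1],0,-0.2],[[0,0,-0.2],0,-0.2]]'
python3 -m inch '[[[0,0,-0.4],0,-0.2],[[0,0,-0.4],0,-0.2],[[0,0,-0.4],0,-0.2],[[0,0,-0.4],0,-0.2],[[0,0,-0.4],0,-0.2],[[-0.2,-0.2,0],0,-0.2],[[-0.4,-0.4,0],0,-0.2],[[-0.4,-0.4,0],0,-0.2],[[-0.2,-0.2,0],0,-0.2],[[0,0,0],0,-0.2]]'
python3 - <<'E'
from h import *
p=eyes.read_camera("wrist");E=np.array(p["extrinsics"])
for k,z in dict(tool=40,release_button=64,thumb_stop=80,collar_end=40).items():
    r=eyes.spot_point(k,p)
    if r:c=r[0]["centre"];print(k,np.round(c),round(r[0]["score"],2),np.round(atz(ray(p,c),z),1))
m=eyes.cut_out("tool",p)[0]["mask"]
w=np.array([atz(ray(p,q),40)[:2] for q in np.argwhere(m)[::7]])
c=w.mean(0);u=np.linalg.svd(w-c)[2][0];print(c,np.degrees(np.arctan2(*u[::-1])))
E
```

```text
t: 37.3
eef_pos: [471.8, -275.5, 64.0]
tcp_rot: [-3.141, -0.0, 1.393]
ft_force: [-0.0, 1.0, 0.2]
opening: 0.599
grip_force: 0.0
t: 38.55
eef_pos: [387.5, -334.2, 183.2]
tcp_rot: [-3.141, -0.0, 1.391]
ft_force: [-0.4, -0.3, -0.6]
opening: 0.598
grip_force: 0.0
tool [121. 329.] 0.6 [ 470.4 -277.8   40. ]
release_button [ 44. 339.] 0.85 [ 481.  -212.3   64. ]
thumb_stop [ 49. 346.] 0.85 [ 481.4 -220.2   80. ]
collar_end [118. 333.] 0.2 [ 474.2 -274.7   40. ]
[ 478.64193331 -242.31796028] -101.94370419880663
```

```bash
python3 -c "
from h import *;print(env.job_done())"
```

```text
the job is handed in; nothing more can be done
None
```

I handed the job in at about 39 s. The crevice tool is off the vacuum and, by force and camera readings, seated in both clips of the empty row with the gripper clear; no verdict came back, and I viewed 11 pictures against the limit of 10.

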